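Sort returned medicines through the diverter hopper

TASK

Sort the two returned medicines through the metal hopper, the vial first and then the small carton: before each, push the hopper's lever all the way over to the side it must go to, then let the item drop in at the mouth on top. The small amber vial must end up in the wire basket and the small white carton in the solid plastic tray; leave the other things on the counter where they are.

Things in the scene. Friction and masses are not known exactly. Their poses are not given: they have to be found in the camera images.
- hopper: Fixed metal sorting hopper, 126 mm (x) by 140 mm (y), 240 mm tall; origin at the centre of its underside. Robot-side wall (own -x) aluminium, far wall clear. Open mouth on top, 116 mm (x) by 104 mm (y) inside. Inside, 130 mm above the counter, a polished plate on an axle along x: an item slides out at the side (own +y or -y) to which it is tipped, into the receiver there.
- mouth (a point): Centre of the hopper's open mouth, level with its rim, 240 mm above the counter.
- diverter (a joint): Angle of the tilting plate and its hand lever, one rigid piece: 0 = lever upright; +0.75 rad (stop) = lever leans to the hopper's own +y side and items slide out at +y; -0.75 rad (stop) = the same to -y. Starts near upright, set to neither side. Moves with about 1.5 N at the knob, stays where left; push to the stop before a drop (beyond 0.6 rad counts).
- lever_knob (a point): Centre of the lever's black ball knob, 30 mm diameter, at the end of a 10 mm rod, 130 mm from the axle. The lever swings in a plane 100 mm from the hopper's centre on its own -x side (37 mm clear of the wall). With joint angle a the knob is at (-100, 130 sin a, 130 + 130 cos a) mm in the hopper's frame.
- basket: Fixed open basket of dark steel wire, 150 mm (x) by 140 mm (y) by 70 mm tall, walls 4 mm; origin at the centre of its underside. It stands beside the hopper at its own +y or -y side, centre 125 mm from the hopper's centre; which side varies.
- tray: Fixed open tray of solid dark grey plastic, same size as the basket (150 x 140 x 70 mm, walls 4 mm); origin at the centre of its underside. It stands at the hopper's other side.
- vial: Small amber medicine vial with white cap, round, 38 mm diameter (cap, top 16 mm: 41 mm), 62 mm tall, 60 g or so, standing upright on the counter at the start; origin at the centre of its underside, z towards the cap.
- vial_mid (a point): Centre of the vial, 31 mm above its underside.
- carton: Small white paper carton with a grey band, 28 mm (its own x) by 45 mm (y) by 64 mm tall (z), 50 g or so, standing upright at the start; origin at the centre of its underside.
- carton_mid (a point): Centre of the carton, 32 mm above its underside.
- tall_bottle: Bystander, not to be disturbed: amber bottle, 66 mm across, 150 mm tall, standing; origin at the middle of its underside.
- mug: Bystander, not to be disturbed: white mug, 76 mm across, 85 mm tall, handle on its own +y side; origin at the middle of its underside.
- tape: Bystander, not to be disturbed: roll of clear tape lying flat, 84 mm across, 24 mm tall; origin at the middle of its underside.
- spatula: Bystander, not to be disturbed: 180 mm spatula lying flat along its own x axis; origin at the middle of its underside.
- ointment_jar: Bystander, not to be disturbed: white jar, 56 mm across, 45 mm tall; origin at the middle of its underside.
- pill_box: Bystander, not to be disturbed: flat white plastic box, 110 x 70 x 22 mm; origin at the middle of its underside.
Mind the look-alikes: they are no part of the job. What is shaped like the carton but green is not meant.

How it is judged:
By the outcome, as a careful person would: the job done as asked, in the order asked, and still so for the second after the job is handed in, with the robot touching nothing.
It also fails if it takes over 72 s, if anything falls off the work surface, if the arm or the gripper's body presses on something with over 40 N, if the wrist force passes 120 N, or if a joint passes its speed limit or range.

ROBOT

A 6-joint arm with a two-finger parallel gripper is mounted at the origin on the work surface. World frame = base frame: x ahead of the robot, y to its left, z up, the work surface at z = 0. Lengths are in m, angles in rad, forces in N, time in s.
With the tool pointing down it reaches from about 0.25 to 0.725 m from the base axis. Payload 4 kg.
Tool frame: the origin (TCP) lies midway between the tips of the shut fingers; the grasp point (between the pads) lies 19 mm behind it (manip.pinch_z is the distance from the TCP to the grasp point, in m); z points along the fingers, x is the direction in which the jaws open and shut, and the axes are right-handed (so a half turn about z gives the same grasp; the last joint's range is limited). The gripper opens to 85 mm and grips with 20 to 120 N. Pads are 22 mm wide; open, the fingers measure 114 mm over their backs; the gripper's body (76 mm by 85 mm) begins 54 mm behind the grasp point. The pads swing forward as they close: fully open they stand 13 mm farther back than shut.
Start: joints at [1.304, 0.241, 0.005, 1.335, 0, 1.571], TCP at [0.132, 0.482, 0.231] pointing down, gripper open.
Joint ranges: [-2.72, 2.72], [-1.05, 1.87], [-1.09, 1.28], [-1.99, 2.15], [-1.42, 1.44], [-3.14, 3.14]. Speed limits (rad/s): [2.79, 2.79, 3.14, 3.14, 3.14, 3.14].

INTERFACE

Orientations are given as [roll, pitch, yaw] about the fixed x, y, z axes, in that order (R = Rz(yaw) Ry(pitch) Rx(roll)).
In Python, from station import manip gives the robot as it stands.
- The arm moves only by the tool send_rows, never from a script. Its argument "plan" is a list of rows, each a list of 5 numbers: the shift along the tool's x, y, z in cm, then the turn about the tool's z in degrees, then the opening, from 0 (shut) to 1 (fully open). A call has 1 to 20 rows; each row is the pose to reach, as a shift and turn from the pose commanded when the call began, along the tool's axes at that moment; what a row does not reach only later rows make up. A row lasts 1/8 s, in which the tool goes at most 62.5 mm and 10.7 degrees, less where a joint would pass 70% of its speed; a pose out of reach is approached as far as the arm can. A call with a gripper value outside its range is refused whole. The fingers move at their own pace and stop on an object; "squeeze" is the grip in N (left out, the last holds). Time passes only in rows, so rows that repeat a pose let the fingers close. It gives the time, the measured TCP pose, the force and the opening at its end, in the units of the state.
- manip.state(): the state, without advancing time (a new reading comes with each control period).
- manip.grab_frame(name): name is "scene" or "side" or "wrist"; returns a dict with "img" (384x512x3 uint8, red, green, blue), "range_z" (384x512 float32, m along the optical axis (not along the pixel's ray), 0 where there is no reading), "K" (3x3 intrinsics, pixels), "T" (4x4, takes a point from camera to world coordinates). Camera axes: x right, y down, z forward; pixel columns grow to the right and rows downward; lengths in m; the calibration is good to about 2 mm. The wrist camera is an equidistant fisheye: a pixel r from the principal point sees the ray r / f radians off the axis. A picture is of the moment at which its call begins.
- manip.close_job(): hands the job in, once; it reports no verdict.
Trained networks look in a picture, given as the dict that the camera call returned (one of the last four; its "shot" number tells which), for a name from the list of things; names that differ only in an ending like _2 or _b are one class to them, and where a whole thing is asked for, a point or a joint stands for the part that bears it (a point fixed in the world has none). Each returns a list of dicts, best first, with "conf" (0 to 1); they miss things now and then, are a little off and sometimes report something else, mostly with a low value. They report only what shows in the picture. A call takes as long as a camera call. They do not tell look-alikes from the thing itself.
- manip.recognise(picture, label): "point" ([column, row] as shares, 0 to 1, of the picture: columns of its width, rows of its height, amid what is visible of it).
- manip.regions_of(picture, label): "region" (384x512 bool, what is visible of it) and "point" ([column, row] as shares, 0 to 1, of the picture: columns of its width, rows of its height, amid what is visible of it).
The state is a dict: "time": time; "joints": joint angles; "qvel": joint speeds; "effort": joint torques, N m; "tool_pos": TCP position; "tcp_rot": TCP orientation; "ft_force": force on the tool from outside, world axes, zero at the start; "ft_torque": the same for the moment, N m; "opening": finger opening in m.
Only numpy, scipy, OpenCV 4.12 (cv2) and the standard library are available. Lean on these libraries where they do the work, as an engineer would, in place of code of your own. Each camera call takes 0.05 s, during which the arm holds its last target.

## Working session

There is one attempt and no reset: what is moved stays moved. The work goes in short steps, Python scripts to look and compute and a tool call to move; the robot and the scene stay as the last step left them, time stands still between calls to the robot, and variables do not carry over. Pictures are saved under pics/ and viewed, and the job is handed in when it is done.

Besides the shell and the picture viewer there is one more tool, called after ">>>" as name([rows], argument=value, ...), one row to a line, values as JSON. send_rows: Moves the arm, as the interface text tells. Its arguments: {"type":"object","properties":{"plan":{"type":"array","items":{"type":"array","items":{"type":"number"}}},"squeeze":{"type":"number"}},"required":["plan"]}

```bash
ls; mkdir -p pics
cat > h.py <<'E'
import numpy as np, cv2
from station import manip
def save(n,im): cv2.imwrite(f'pics/{n}.png',im[:,:,::-1])
def grab(c,n=None):
    f=manip.grab_frame(c)
    if n: save(n,f['img'])
    return f
def cloud(f):
    K=f['K'];h,w=f['range_z'].shape
    u,v=np.meshgrid(np.arange(w),np.arange(h));z=f['range_z']
    P=np.stack([(u-K[0,2])/K[0,0]*z,(v-K[1,2])/K[1,1]*z,z],-1)
    return P@f['T'][:3,:3].T+f['T'][:3,3]
E
python3 - <<'E'
from h import *
a=grab('scene','scene0');b=grab('side','side0');c=grab('wrist','wrist0')
for f in(a,b,c): print(f['K'].round(1).tolist(),f['T'].round(3).tolist())
s=manip.state();print(s)
E
```

```text
pics
[[356.8, 0.0, 254.4], [0.0, 356.8, 188.5], [0.0, 0.0, 1.0]] [[-0.825, 0.368, -0.428, 0.927], [0.565, 0.547, -0.618, 0.629], [0.007, -0.752, -0.659, 0.849], [0.0, 0.0, 0.0, 1.0]]
[[415.6, 0.0, 257.9], [0.0, 415.6, 183.8], [0.0, 0.0, 1.0]] [[0.788, -0.472, 0.396, 0.019], [-0.616, -0.62, 0.486, -0.598], [0.017, -0.627, -0.779, 1.116], [0.0, 0.0, 0.0, 1.0]]
[[297.3, 0.0, 252.7], [0.0, 297.3, 187.0], [0.0, 0.0, 1.0]] [[0.263, 0.925, 0.273, 0.062], [0.965, -0.252, -0.075, 0.5], [-0.001, 0.283, -0.959, 0.374], [0.0, 0.0, 0.0, 1.0]]
{'time': 0.15, 'joints': array([ 1.30401494e+00,  2.41256492e-01,  4.02548805e-03,  1.33519916e+00,
       -3.29692182e-05,  1.57080234e+00]), 'qvel': array([ 0.00165405, -0.00180722,  0.00507386, -0.0003333 ,  0.00041038,
        0.00052174]), 'effort': array([-2.04842158e-04, -3.72633505e+01,  2.52639377e+01,  1.23576145e-02,
       -3.89379989e-05, -1.95085974e-06]), 'tool_pos': array([0.13169632, 0.48184357, 0.23060606]), 'tcp_rot': array([3.14155967e+00, 1.63383836e-03, 1.30400893e+00]), 'ft_force': array([-0.44388329,  0.02180979,  0.16187548]), 'ft_torque': array([ 0.05108432, -0.02981709, -0.01893792]), 'opening': 0.08537468586629213}
```

View pics/scene0.png

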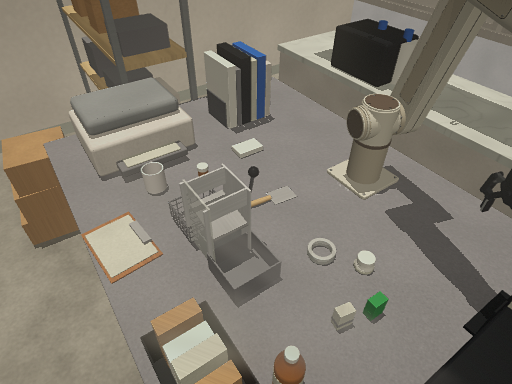

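View pics/side0.png

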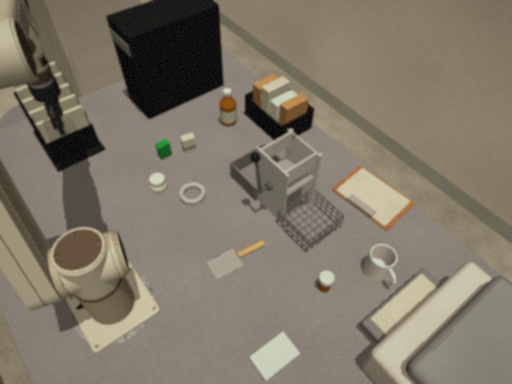

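View pics/wrist0.png

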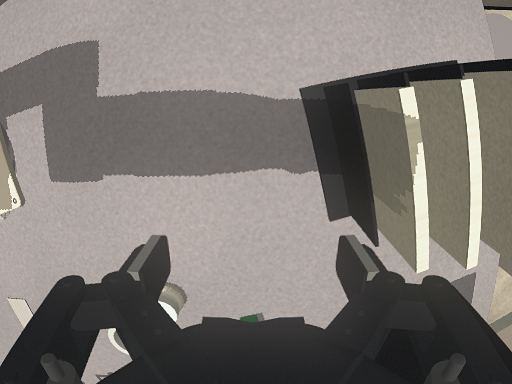

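The side view shows the vial at (326,280), the white carton at (188,141), a green look-alike at (163,149), and the hopper around (288,170). The basket is toward lower right and the tray toward upper left. The scene view agrees: vial (202,170), carton (344,315), green look-alike (376,305).

Run:
```python
from h import *
fs={c:grab(c) for c in('scene','side')}
for c,f in fs.items():
    P=cloud(f)
    for l in ['vial','carton','hopper','basket','tray','lever_knob','tall_bottle','mug','tape','spatula','ointment_jar','pill_box']:
        for r in manip.regions_of(f,l)[:3]:
            m=r['region']&(f['range_z']>0)
            Q=P[m]
            if len(Q)==0: continue
            hi=Q[Q[:,2]>np.percentile(Q[:,2],97)-.008]
            print(c,l,round(r['conf'],2),(np.array(r['point'])*[512,384]).round(),'n',m.sum(),'med',np.median(Q,0).round(3),'top',np.median(hi,0).round(3),'lo',np.percentile(Q,3,0).round(3),'hi',np.percentile(Q,97,0).round(3))
def crop(f,x,y,w,n):
    im=cv2.resize(f['img'][max(0,y-w):y+w,max(0,x-w):x+w],(380,380),interpolation=cv2.INTER_CUBIC);return im
save('crops',np.vstack([np.hstack([crop(fs['side'],326,280,30,0),crop(fs['side'],178,145,30,0)])]))
save('hop',np.hstack([crop(fs['side'],285,185,70,0),crop(fs['scene'],225,220,80,0)]))
```

```text
scene vial 0.72 [289. 368.] n 987 med [0.698 0.423 0.107] top [0.688 0.417 0.15 ] lo [0.668 0.394 0.061] hi [0.719 0.446 0.151]
scene vial 0.53 [197. 169.] n 150 med [ 0.505 -0.31   0.058] top [ 0.613 -0.065  0.241] lo [ 0.452 -0.389  0.001] hi [ 0.606 -0.066  0.24 ]
scene carton 0.71 [371. 306.] n 434 med [0.411 0.41  0.055] top [0.4   0.407 0.064] lo [0.378 0.393 0.005] hi [0.421 0.42  0.066]
scene hopper 0.98 [214. 210.] n 4752 med [0.614 0.014 0.174] top [0.593 0.017 0.24 ] lo [ 0.511 -0.074  0.013] hi [0.679 0.059 0.242]
scene basket 0.77 [178. 218.] n 208 med [ 0.682 -0.151  0.033] top [ 0.683 -0.133  0.071] lo [ 0.657 -0.219 -0.   ] hi [ 0.684 -0.076  0.072]
scene tray 0.88 [244. 267.] n 3033 med [0.603 0.11  0.022] top [0.622 0.152 0.069] lo [0.534 0.048 0.003] hi [0.681 0.186 0.071]
scene lever_knob 0.74 [225. 220.] n 1007 med [0.593 0.024 0.127] top [0.513 0.023 0.268] lo [ 0.507 -0.076  0.114] hi [0.651 0.058 0.268]
scene tall_bottle 0.85 [288. 366.] n 1010 med [0.697 0.423 0.106] top [0.688 0.417 0.15 ] lo [0.665 0.393 0.057] hi [0.719 0.446 0.152]
scene mug 0.62 [152. 17
[... 2273 characters left out ...]
7 0.271]
side tape 0.59 [192. 191.] n 438 med [0.378 0.189 0.02 ] top [0.378 0.188 0.025] lo [ 0.338  0.149 -0.002] hi [0.419 0.239 0.029]
side spatula 0.85 [231. 258.] n 775 med [ 0.334 -0.089  0.005] top [ 0.405 -0.095  0.019] lo [ 0.278 -0.112 -0.   ] hi [ 0.437 -0.053  0.022]
side spatula 0.7 [324. 278.] n 229 med [ 0.494 -0.319  0.061] top [ 0.5   -0.316  0.063] lo [ 0.483 -0.333  0.014] hi [ 0.516 -0.3    0.066]
side ointment_jar 0.78 [154. 182.] n 305 med [0.306 0.284 0.039] top [0.308 0.292 0.046] lo [0.284 0.267 0.001] hi [0.334 0.343 0.05 ]
side pill_box 0.87 [272. 355.] n 1340 med [ 0.263 -0.382  0.022] top [ 0.263 -0.38   0.022] lo [ 0.211 -0.414  0.004] hi [ 0.317 -0.346  0.026]
```

```bash
ls pics
```

```text
crops.png
hop.png
scene0.png
side0.png
wrist0.png
```

View pics/crops.png

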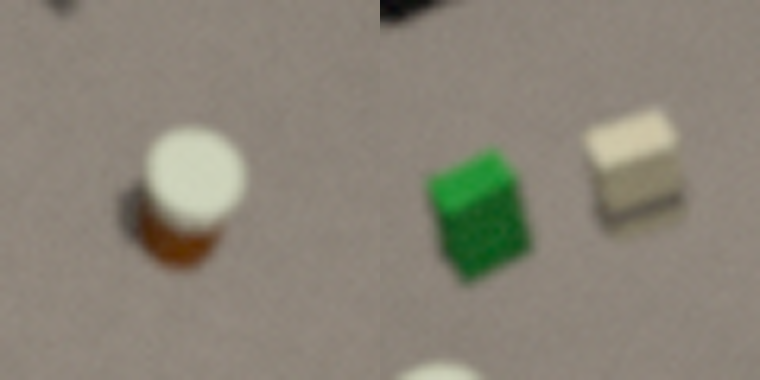

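View pics/hop.png

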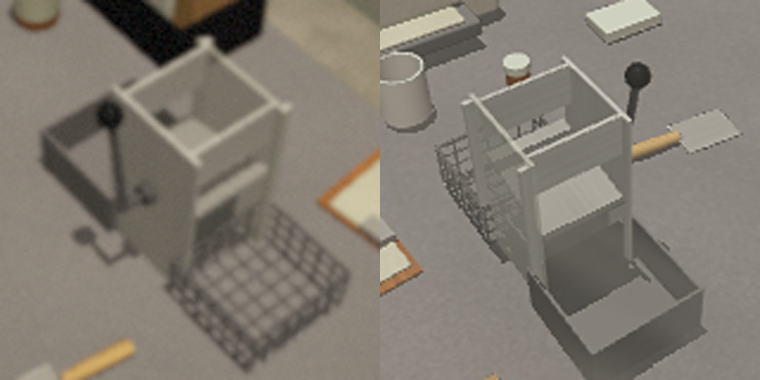

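Run:
```python
from h import *
for c,cx in (('scene',None),('side',None)):
    f=grab(c);P=cloud(f).reshape(-1,3);I=f['img'].reshape(-1,3).astype(int)
    def sel(x0,x1,y0,y1,z0,z1): return P[(P[:,0]>x0)&(P[:,0]<x1)&(P[:,1]>y0)&(P[:,1]<y1)&(P[:,2]>z0)&(P[:,2]<z1)]
    print(c)
    for n,b in dict(vial=(.44,.56,-.38,-.26,.052,.075),carton=(.44,.54,.33,.43,.055,.075),rim=(.5,.72,-.1,.1,.232,.25),knob=(.46,.54,-.1,.1,.25,.29),tray=(.5,.72,.06,.25,.06,.08),basket=(.5,.72,-.25,-.06,.06,.08)).items():
        Q=sel(*b)
        if len(Q)<3: print(n,len(Q));continue
        r=cv2.minAreaRect(Q[:,:2].astype(np.float32)*1000)
        print(n,len(Q),'mean',Q.mean(0).round(4),'min',Q.min(0).round(3),'max',Q.max(0).round(3),'rect',np.round(r[0],1),np.round(r[1],1),round(r[2],1))
```

```text
scene
vial 83 mean [ 0.5043 -0.3131  0.0619] min [ 0.483 -0.337  0.052] max [ 0.523 -0.296  0.067] rect [ 503.  -315.4] [41.3 38.4] 26.2
carton 237 mean [0.4869 0.3804 0.0636] min [0.46  0.361 0.055] max [0.51  0.397 0.068] rect [485.3 379.6] [28.8 45.9] 78.3
rim 605 mean [ 0.6111 -0.0036  0.2384] min [ 0.508 -0.084  0.232] max [0.683 0.063 0.249] rect [595.6 -10.8] [174.4 143.2] 1.4
knob 98 mean [0.5113 0.0224 0.2645] min [0.496 0.008 0.251] max [0.522 0.032 0.274] rect [509.7  20.1] [23.7 25.3] 15.8
tray 418 mean [0.6096 0.1484 0.0681] min [0.529 0.06  0.06 ] max [0.682 0.187 0.079] rect [605.4 123.4] [151.6 127.8] 0.6
basket 112 mean [ 0.6659 -0.1358  0.0701] min [ 0.535 -0.203  0.061] max [ 0.685 -0.061  0.08 ] rect [ 609.6 -133. ] [150.  141.7] 0.8
side
vial 174 mean [ 0.5004 -0.3162  0.0619] min [ 0.481 -0.335  0.053] max [ 0.522 -0.295  0.068] rect [ 501.3 -315.7] [40.1 39.3] 14.1
carton 98 mean [0.484  0.3788 0.0642] min [0.461 0.363 0.055] max [0.51  0.401 0.07 ] rect [486.5 381.8] [37.4 47.4] 77.4
rim 512 mean [ 0.6064 -0.0098  0.2388] min [ 0.503 -0.079  0.232] max [0.683 0.063 0.246] rect [592.3  -8.4] [178.7 140.7] 1.0
knob 88 mean [0.504  0.0137 0.266 ] min [0.493 0.003 0.251] max [0.52  0.03  0.274] rect [505.6  15.6] [25.8 25.1] 52.6
tray 214 mean [0.5823 0.1524 0.0679] min [0.529 0.061 0.06 ] max [0.681 0.189 0.077] rect [605.6 125.6] [152.6 127.5] 0.6
basket 300 mean [ 0.6085 -0.1319  0.0695] min [ 0.533 -0.206  0.06 ] max [ 0.686 -0.061  0.08 ] rect [ 609.8 -133.2] [151.9 144.2] 0.6
```

The left crop shows the amber vial with its white cap. The right crop shows the green look-alike beside the white carton with the grey band, and the white one is the one meant. The hopper is at about (0.607,-0.008) with its yaw near 0.9°, so the tray is at +y and the basket at -y. The knob is at about (0.507,0.017,0.258). For the vial, the lever has to go to -y first.

```bash
cat >> h.py <<'E'
from scipy.spatial.transform import Rotation as R
def sh(*targets):
    s=manip.state();p=s['tool_pos'];Rm=R.from_euler('xyz',s['tcp_rot']).as_matrix()
    print('t',round(s['time'],2),'pos',p.round(4),'rot',s['tcp_rot'].round(3),'F',s['ft_force'].round(1),'open',round(s['opening'],4))
    for x,y,z,yaw in targets:
        d=Rm.T@(np.array([x,y,z])-p)*100
        print((x,y,z,yaw),'->',d.round(2),'turn',round(-np.degrees(yaw-s['tcp_rot'][2]),1))
E
python3 - <<'E'
from h import *
sh((.505,.085,.26,1.571),(.505,.085,.222,1.571),(.505,-.03,.222,1.571),(.505,-.066,.220,1.571))
E
```

```text
t 1.55 pos [0.1318 0.4823 0.2313] rot [ 3.142 -0.     1.304] F [ 0.9 -0.4 -0.2] open 0.0855
(0.505, 0.085, 0.26, 1.571) -> [-28.49  46.47  -2.87] turn -15.3
(0.505, 0.085, 0.222, 1.571) -> [-28.49  46.47   0.93] turn -15.3
(0.505, -0.03, 0.222, 1.571) -> [-39.58  49.5    0.93] turn -15.3
(0.505, -0.066, 0.22, 1.571) -> [-43.05  50.45   1.13] turn -15.3
```

>>> send_rows([
  [-5, 8, -3, -5, 0],
  [-10, 16, -3, -10, 0],
  [-15, 25, -3, -15.3, 0],
  [-20, 33, -3, -15.3, 0],
  [-24, 40, -3, -15.3, 0],
  [-28.5, 46.5, -3, -15.3, 0],
  [-28.5, 46.5, -3, -15.3, 0],
  [-28.5, 46.5, -3, -15.3, 0],
  [-28.5, 46.5, -3, -15.3, 0],
  [-28.5, 46.5, -3, -15.3, 0],
  [-28.5, 46.5, -3, -15.3, 0],
  [-28.5, 46.5, -3, -15.3, 0],
  [-28.5, 46.5, -3, -15.3, 0],
  [-28.5, 46.5, -3, -15.3, 0],
  [-28.5, 46.5, -3, -15.3, 0],
])

```text
time: 3.42
tool_pos: [0.5051, 0.0852, 0.2615]
tcp_rot: [3.141, -0.0, 1.572]
ft_force: [-0.2, -0.3, -0.8]
opening: 0.0001
```

Run:
```python
from h import *
sh((.505,.085,.222,1.571),(.505,-.03,.222,1.571),(.505,-.06,.220,1.571))
a=grab('side');b=grab('scene')
save('l0',np.hstack([cv2.resize(a['img'][80:260,180:380],(400,360)),cv2.resize(b['img'][120:300,150:350],(400,360))]))
```

```text
t 3.42 pos [0.5051 0.0852 0.2615] rot [ 3.141 -0.     1.572] F [-0.2 -0.3 -0.8] open 0.0001
(0.505, 0.085, 0.222, 1.571) -> [-0.02 -0.01  3.95] turn 0.0
(0.505, -0.03, 0.222, 1.571) -> [-11.52  -0.02   3.95] turn 0.0
(0.505, -0.06, 0.22, 1.571) -> [-14.52  -0.02   4.15] turn 0.0
```

View pics/l0.png

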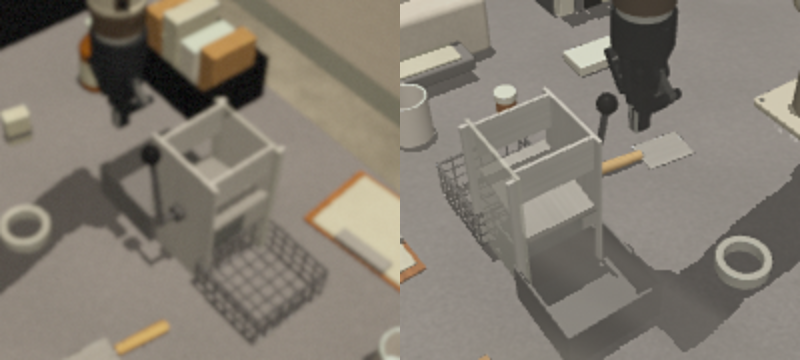

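The closed fingers stand on the knob's +y side, clear of the wall. I'll descend and push toward -y.

>>> send_rows([
  [0, 0, 2, 0, 0],
  [0, 0, 4, 0, 0],
  [0, 0, 4, 0, 0],
  [-3, 0, 4, 0, 0],
  [-5, 0, 4, 0, 0],
  [-7, 0, 4, 0, 0],
  [-9, 0, 4, 0, 0],
  [-11, 0, 4, 0, 0],
  [-12.5, 0, 4.1, 0, 0],
  [-14, 0, 4.2, 0, 0],
  [-15, 0, 4.2, 0, 0],
  [-15, 0, 4.2, 0, 0],
  [-15, 0, 4.2, 0, 0],
])

```text
time: 5.15
tool_pos: [0.5053, -0.0653, 0.2194]
tcp_rot: [3.142, 0.0, 1.571]
ft_force: [-0.0, -0.2, 0.3]
opening: 0.0001
```

Run:
```python
from h import *
sh((.505,-.03,.222,1.571))
a=grab('side');b=grab('scene')
save('l1',np.hstack([cv2.resize(a['img'][80:260,180:380],(400,360)),cv2.resize(b['img'][120:300,150:350],(400,360))]))
```

```text
t 5.15 pos [ 0.5053 -0.0653  0.2194] rot [3.142 0.    1.571] F [-0.  -0.2  0.3] open 0.0001
(0.505, -0.03, 0.222, 1.571) -> [ 3.53 -0.03 -0.26] turn -0.0
```

View pics/l1.png

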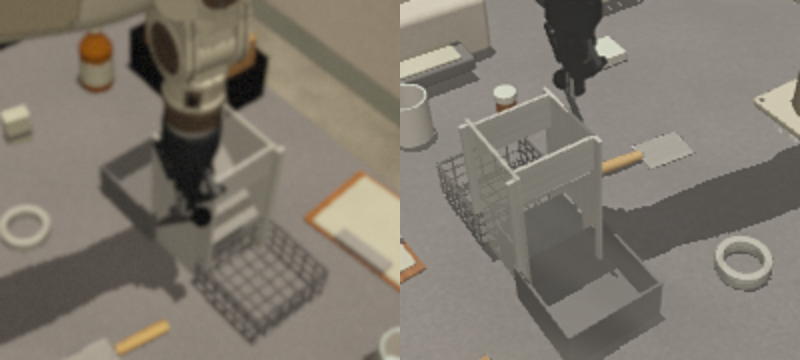

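The lever now leans to -y, but there is no force yet, so it may not be at the stop. I'll nudge on.

>>> send_rows([
  [-0.4, 0, 0, 0, 0],
  [-0.4, 0, 0, 0, 0],
  [-0.4, 0, 0, 0, 0],
])

```text
time: 5.62
tool_pos: [0.5053, -0.0691, 0.2193]
tcp_rot: [3.142, -0.0, 1.571]
ft_force: [0.1, 1.3, -0.5]
opening: -0.0001
```

>>> send_rows([
  [-0.4, 0, 0, 0, 0],
  [-0.4, 0, 0, 0, 0],
  [-0.7, 0, 0, 0, 0],
  [-0.7, 0, 0, 0, 0],
])

```text
time: 6.12
tool_pos: [0.5052, -0.073, 0.2193]
tcp_rot: [3.142, -0.007, 1.573]
ft_force: [-0.1, 11.1, 2.4]
opening: -0.0001
```

11 N on the tool means it's against the stop. I'll back off, rise, and check the lever.

>>> send_rows([
  [2, 0, 0, 0, 0],
  [3, 0, 0, 0, 0],
  [3, 0, -5, 0, 0],
  [3, 0, -9, 0, 0],
  [3, 0, -9, 0, 0],
  [-4, 0, -9, 0, 0.5],
  [-10, 0, -9, 0, 1],
  [-16, 0, -9, 0, 1],
  [-22, 0, -9, 0, 1],
  [-24, 0, -5, 0, 1],
  [-24, 0, -5, 0, 1],
  [-24, 0, -5, 0, 1],
])

```text
time: 7.62
tool_pos: [0.5051, -0.3156, 0.2695]
tcp_rot: [-3.141, -0.001, 1.571]
ft_force: [0.2, 0.3, 1.0]
opening: 0.0853
```

Run:
```python
from h import *
sh((.502,-.3155,.12,1.571),(.502,-.3155,.012,1.571))
a=grab('side');b=grab('scene');w=grab('wrist','w1')
save('l2',np.hstack([cv2.resize(a['img'][80:310,160:390],(400,400)),cv2.resize(b['img'][120:300,150:350],(400,400))]))
for f in(a,b):
    P=cloud(f).reshape(-1,3);I=f['img'].reshape(-1,3).astype(int)
    m=(abs(P[:,0]-.507)<.025)&(P[:,1]>-.14)&(P[:,1]<.1)&(P[:,2]>.19)&(P[:,2]<.28)
    Q=P[m];print(len(Q),Q.mean(0).round(4),Q.min(0).round(3),Q.max(0).round(3))
```

```text
t 7.62 pos [ 0.5051 -0.3156  0.2695] rot [-3.141e+00 -1.000e-03  1.571e+00] F [0.2 0.3 1. ] open 0.0853
(0.502, -0.3155, 0.12, 1.571) -> [-0.   -0.3  14.95] turn 0.0
(0.502, -0.3155, 0.012, 1.571) -> [-1.000e-02 -2.900e-01  2.575e+01] turn 0.0
108 [ 0.5054 -0.0978  0.2297] [ 0.493 -0.112  0.192] [ 0.522 -0.06   0.243]
126 [ 0.5115 -0.0866  0.223 ] [ 0.498 -0.107  0.192] [ 0.523 -0.06   0.242]
```

View pics/l2.png

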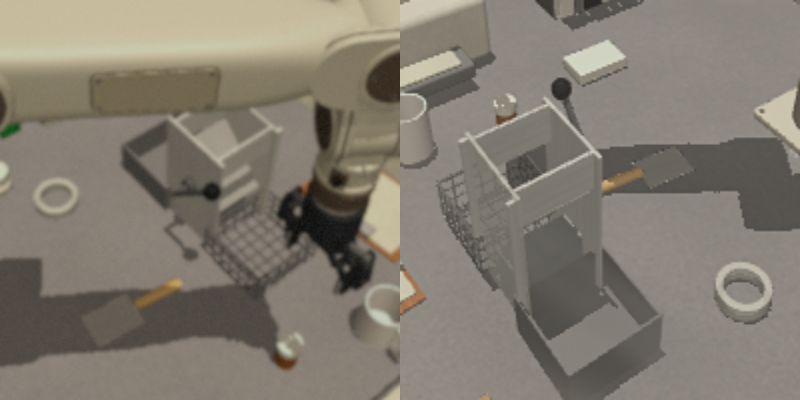

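View pics/w1.png

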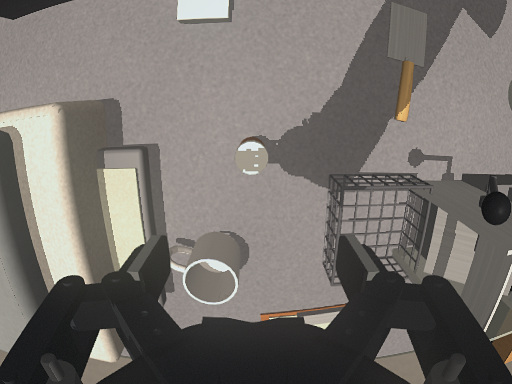

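The knob is at y≈-0.095 with its top at z≈0.243, so the lever is at the -y stop. The wrist view shows the vial at (252,156) under the gripper with clear room around it. I'll go down and grasp.

>>> send_rows([
  [0, -0.3, 5, 0, 1],
  [0, -0.3, 10, 0, 1],
  [0, -0.3, 15, 0, 1],
  [0, -0.3, 19, 0, 1],
  [0, -0.3, 22, 0, 1],
  [0, -0.3, 24, 0, 1],
  [0, -0.3, 25.3, 0, 1],
  [0, -0.3, 25.3, 0, 1],
  [0, -0.3, 25.3, 0, 1],
  [0, -0.3, 25.3, 0, 0.2],
  [0, -0.3, 25.3, 0, 0.2],
  [0, -0.3, 25.3, 0, 0.2],
  [0, -0.3, 25.3, 0, 0.2],
  [0, -0.3, 25.3, 0, 0.2],
  [0, -0.3, 25.3, 0, 0.2],
], squeeze=25)

```text
time: 9.65
tool_pos: [0.5027, -0.3165, 0.0169]
tcp_rot: [3.141, 0.001, 1.571]
ft_force: [-0.7, -0.4, 5.5]
opening: 0.04
```

Run:
```python
from h import *
sh((.502,-.3155,.33,1.571),(.607,-.008,.33,1.571),(.607,-.008,.26,1.571))
a=grab('side');b=grab('wrist')
save('g1',np.hstack([cv2.resize(a['img'][200:340,250:390],(400,400)),cv2.resize(b['img'],(400,300),)[:,:,:] if 0 else cv2.resize(b['img'],(400,400))]))
```

```text
t 9.65 pos [ 0.5027 -0.3165  0.0169] rot [3.141e+00 1.000e-03 1.571e+00] F [-0.7 -0.4  5.5] open 0.04
(0.502, -0.3155, 0.33, 1.571) -> [  0.08  -0.04 -31.31] turn -0.0
(0.607, -0.008, 0.33, 1.571) -> [ 30.83  10.46 -31.32] turn -0.0
(0.607, -0.008, 0.26, 1.571) -> [ 30.83  10.46 -24.32] turn -0.0
```

View pics/g1.png

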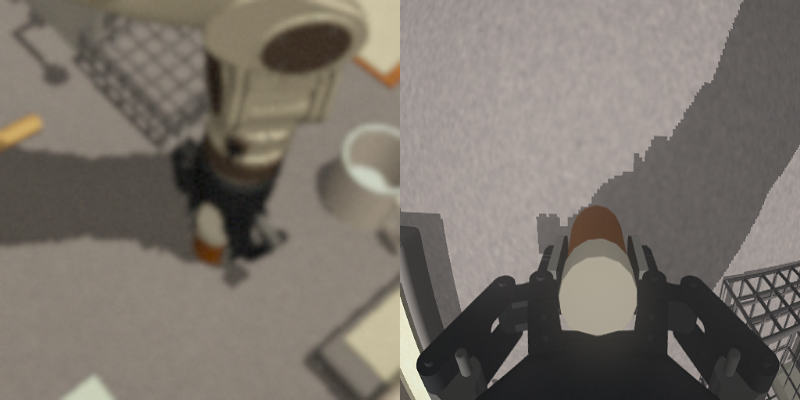

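The vial is held between the pads with 40 mm opening, amber body visible. I'll lift and carry it to above the mouth.

>>> send_rows([
  [0, 0, -3, 0, 0.2],
  [0, 0, -8, 0, 0.2],
  [0, 0, -14, 0, 0.2],
  [0, 0, -20, 0, 0.2],
  [0, 0, -26, 0, 0.2],
  [0, 0, -31, 0, 0.2],
  [5, 2, -31, 0, 0.2],
  [10, 3.5, -31, 0, 0.2],
  [15, 5, -31, 0, 0.2],
  [20, 7, -31, 0, 0.2],
  [25, 8.5, -31, 0, 0.2],
  [29, 10, -31, 0, 0.2],
  [30.8, 10.5, -31, 0, 0.2],
  [30.8, 10.5, -31, 0, 0.2],
  [30.8, 10.5, -31, 0, 0.2],
  [30.8, 10.5, -31, 0, 0.2],
])

```text
time: 11.75
tool_pos: [0.607, -0.0098, 0.3265]
tcp_rot: [3.142, 0.0, 1.569]
ft_force: [0.2, 0.2, -0.3]
opening: 0.0399
```

Run:
```python
from h import *
sh((.607,-.008,.25,1.571))
a=grab('side');b=grab('scene')
save('d1',np.hstack([cv2.resize(a['img'][60:260,180:380],(400,400)),cv2.resize(b['img'][90:290,130:330],(400,400))]))
```

```text
t 11.75 pos [ 0.607  -0.0098  0.3265] rot [3.142 0.    1.569] F [ 0.2  0.2 -0.3] open 0.0399
(0.607, -0.008, 0.25, 1.571) -> [0.18 0.   7.65] turn -0.1
```

View pics/d1.png

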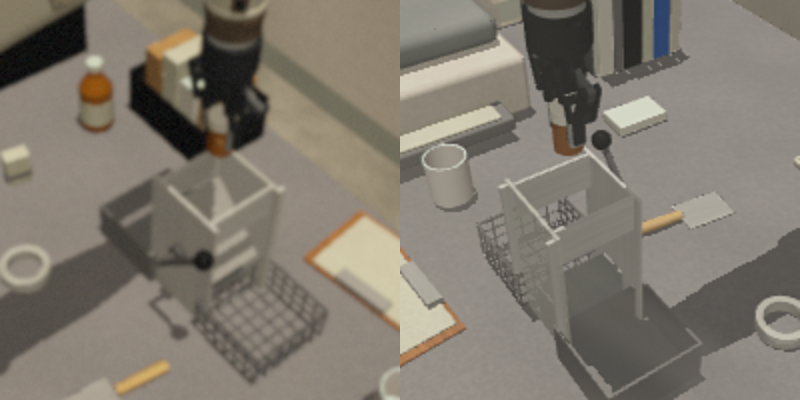

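The vial hangs upright above the mouth. I'll lower to the rim and release.

>>> send_rows([
  [0.1, 0, 3, 0, 0.2],
  [0.1, 0, 6, 0, 0.2],
  [0.1, 0, 7.6, 0, 0.2],
  [0.1, 0, 7.6, 0, 0.2],
  [0.1, 0, 7.6, 0, 0.2],
  [0.1, 0, 7.6, 0, 0.75],
  [0.1, 0, 7.6, 0, 0.75],
  [0.1, 0, 7.6, 0, 0.75],
  [0.1, 0, 7.6, 0, 0.75],
  [0.1, 0, 7.6, 0, 0.75],
  [0.1, 0, 2, 0, 0.75],
  [0.1, 0, -2, 0, 0.5],
  [0.1, 0, -2, 0, 0],
])

```text
time: 13.48
tool_pos: [0.6087, -0.0072, 0.3506]
tcp_rot: [3.133, 0.0, 1.571]
ft_force: [-0.4, -0.2, -0.9]
opening: 0.0285
```

Run:
```python
from h import *
sh((.505,-.16,.30,1.571),(.505,-.16,.22,1.571))
a=grab('side');b=grab('scene')
save('d2',np.hstack([cv2.resize(a['img'][60:260,180:380],(400,400)),cv2.resize(b['img'][90:290,130:330],(400,400))]))
```

```text
t 13.47 pos [ 0.6087 -0.0072  0.3506] rot [3.133 0.    1.571] F [-0.4 -0.2 -0.9] open 0.0285
(0.505, -0.16, 0.3, 1.571) -> [-15.28 -10.42   4.98] turn 0.0
(0.505, -0.16, 0.22, 1.571) -> [-15.28 -10.48  12.98] turn 0.0
```

View pics/d2.png

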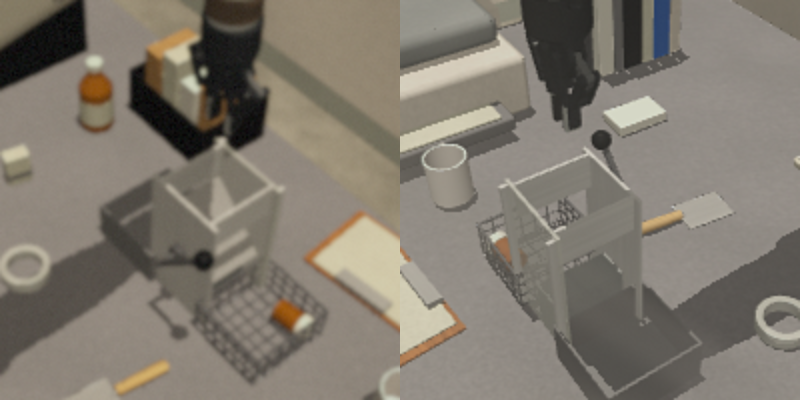

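The vial lies in the basket, at (292,318) in the left half of the picture. Next I'll push the lever over to +y.

>>> send_rows([
  [-4, -2.7, 0, 0, 0],
  [-8, -5.4, 0, 0, 0],
  [-12, -8, 0, 0, 0],
  [-15.3, -10.4, 0, 0, 0],
  [-15.3, -10.4, 2, 0, 0],
  [-15.3, -10.4, 7, 0, 0],
  [-15.3, -10.4, 12.9, 0, 0],
  [-15.3, -10.4, 12.9, 0, 0],
  [-15.3, -10.4, 12.9, 0, 0],
  [-13, -10.4, 12.9, 0, 0],
  [-10.5, -10.4, 12.9, 0, 0],
  [-8, -10.4, 12.9, 0, 0],
  [-5.5, -10.4, 12.9, 0, 0],
  [-3, -10.4, 12.9, 0, 0],
  [-0.5, -10.4, 12.9, 0, 0],
  [2, -10.4, 12.9, 0, 0],
  [4, -10.4, 12.9, 0, 0],
  [5.5, -10.4, 12.9, 0, 0],
  [5.7, -10.4, 12.9, 0, 0],
  [5.7, -10.4, 12.9, 0, 0],
])

```text
time: 16.08
tool_pos: [0.504, 0.0498, 0.2183]
tcp_rot: [3.14, -0.0, 1.571]
ft_force: [-0.9, 0.1, 0.2]
opening: 0.0001
```

>>> send_rows([
  [0.4, 0, 0, 0, 0],
  [0.4, 0, 0, 0, 0],
  [0.7, 0, 0, 0, 0],
  [0.7, 0, 0, 0, 0],
])

```text
time: 16.58
tool_pos: [0.5038, 0.0508, 0.218]
tcp_rot: [3.14, 0.012, 1.566]
ft_force: [1.0, -15.7, 3.5]
opening: -0.0001
```

15.7 N against the stop. I'll retreat, rise and go above the carton with the jaws turned to its thin side.

>>> send_rows([
  [-2, 0, 0, 0, 0],
  [-3, 0, 0, 0, 0],
  [-3, 0, -5, 0, 0],
  [-3, 0, -9, 0, 0],
  [-3, 0, -9, 0, 0],
  [3, 0, -9, 0, 0],
  [9, -0.5, -9, 3, 0.5],
  [15, -1, -9, 6, 1],
  [21, -1.3, -9, 9, 1],
  [27, -1.6, -9, 12, 1],
  [32.9, -1.8, -4, 12, 1],
  [32.9, -1.8, -2, 12, 1],
  [32.9, -1.8, -2, 12, 1],
  [32.9, -1.8, -2, 12, 1],
])

```text
time: 18.32
tool_pos: [0.4854, 0.3853, 0.2379]
tcp_rot: [3.142, -0.0, 1.361]
ft_force: [-0.1, 1.1, 0.0]
opening: 0.0854
```

Run:
```python
from h import *
sh((.486,.380,.015,1.362))
a=grab('side');b=grab('scene');w=grab('wrist')
save('l3',np.hstack([cv2.resize(a['img'][80:260,180:380],(250,300)),cv2.resize(b['img'][120:300,150:350],(250,300)),cv2.resize(w['img'],(300,300))]))
for f in(a,b):
    P=cloud(f).reshape(-1,3)
    for n,bx in dict(knob=(.485,.53,-.14,.13,.19,.28),cart=(.44,.54,.33,.43,.055,.075)).items():
        m=np.all([(P[:,i]>bx[2*i])&(P[:,i]<bx[2*i+1]) for i in range(3)],0);Q=P[m]
        if len(Q)>5:print(n,len(Q),Q.mean(0).round(4),Q.min(0).round(3),Q.max(0).round(3),cv2.minAreaRect(Q[:,:2].astype(np.float32)*1000))
```

```text
t 18.32 pos [0.4854 0.3853 0.2379] rot [ 3.142 -0.     1.361] F [-0.1  1.1  0. ] open 0.0854
(0.486, 0.38, 0.015, 1.362) -> [-0.5   0.17 22.29] turn -0.1
knob 128 [0.5048 0.0673 0.2231] [0.492 0.04  0.191] [0.519 0.09  0.243] ((505.8988952636719, 64.43016815185547), (26.671817779541016, 50.026309967041016), 4.2867655754089355)
cart 98 [0.4842 0.3785 0.0644] [0.461 0.361 0.056] [0.509 0.4   0.07 ] ((485.89703369140625, 381.4334716796875), (36.78863525390625, 45.57167434692383), 77.68103790283203)
knob 117 [0.5106 0.079  0.2284] [0.494 0.038 0.191] [0.521 0.093 0.242] ((512.7702026367188, 67.73381042480469), (25.220165252685547, 53.61986541748047), 17.55415153503418)
cart 240 [0.487  0.3805 0.0635] [0.461 0.361 0.055] [0.51  0.397 0.069] ((484.8885192871094, 379.61468505859375), (29.01116371154785, 46.04927062988281), 79.08869934082031)
```

View pics/l3.png

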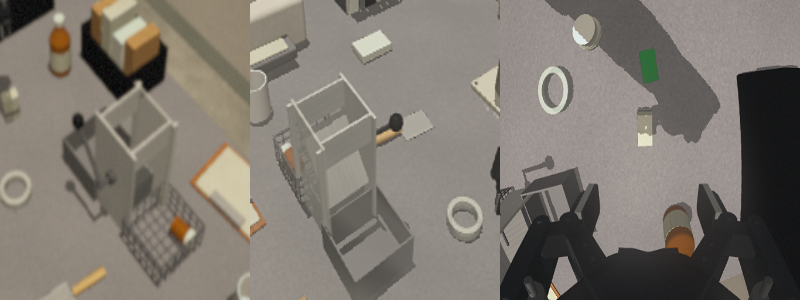

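The lever is at +y and the vial is still in the basket. In the wrist panel, the white carton at (645,127) is under the gripper and the green look-alike at (648,65) is clear of it. One quick check of the black box's clearance.

Run:
```python
from h import *
for c in('side','wrist'):
    f=grab(c)
    if c=='wrist': continue
    P=cloud(f).reshape(-1,3)
    m=(P[:,2]>.03)&(P[:,0]>.38)&(P[:,0]<.62)&(P[:,1]>.42)&(P[:,1]<.75)
    Q=P[m];print(len(Q),Q[:,1].min() if len(Q) else 0, np.percentile(Q,[1,5,50],0).round(3) if len(Q) else 0)
```

```text
3375 0.4203403288549731 [[0.439 0.436 0.034]
 [0.441 0.603 0.048]
 [0.483 0.609 0.2  ]]
```

>>> send_rows([
  [-0.5, 0.1, 4, 0, 1],
  [-0.5, 0.1, 9, 0, 1],
  [-0.5, 0.1, 14, 0, 1],
  [-0.5, 0.1, 18, 0, 1],
  [-0.5, 0.1, 20.5, 0, 1],
  [-0.5, 0.1, 22, 0, 1],
  [-0.5, 0.1, 22.2, 0, 1],
  [-0.5, 0.1, 22.2, 0, 1],
  [-0.5, 0.1, 22.2, 0, 1],
  [-0.5, 0.1, 22.2, 0, 0],
  [-0.5, 0.1, 22.2, 0, 0],
  [-0.5, 0.1, 22.2, 0, 0],
  [-0.5, 0.1, 22.2, 0, 0],
  [-0.5, 0.1, 22.2, 0, 0],
  [-0.5, 0.1, 22.2, 0, 0],
  [-0.5, 0.1, 22.2, 0, 0],
], squeeze=25)

```text
time: 20.58
tool_pos: [0.4852, 0.3808, 0.0155]
tcp_rot: [3.141, -0.0, 1.362]
ft_force: [-0.2, 0.2, 1.3]
opening: 0.0276
```

Run:
```python
from h import *
sh((.486,.380,.335,1.362),(.607,-.008,.335,1.571),(.607,-.008,.25,1.571))
w=grab('wrist','g2')
```

```text
t 20.57 pos [0.4852 0.3808 0.0155] rot [ 3.141 -0.     1.362] F [-0.2  0.2  1.3] open 0.0276
(0.486, 0.38, 0.335, 1.362) -> [ -0.05   0.1  -31.95] turn -0.0
(0.607, -0.008, 0.335, 1.571) -> [-35.49  19.99 -31.96] turn -12.0
(0.607, -0.008, 0.25, 1.571) -> [-35.5   19.99 -23.46] turn -12.0
```

View pics/g2.png

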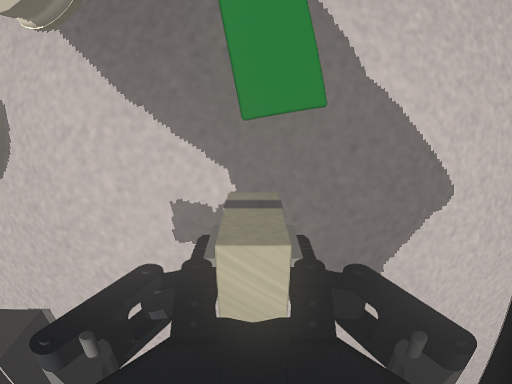

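The white carton with the grey band is held squarely at 27.6 mm opening, and the green box is untouched. I'll lift and carry it.

>>> send_rows([
  [0, 0, -3, 0, 0],
  [0, 0, -8, 0, 0],
  [0, 0, -14, 0, 0],
  [0, 0, -20, 0, 0],
  [0, 0, -26, 0, 0],
  [0, 0, -32, 0, 0],
  [-5, 3, -32, -2, 0],
  [-10, 6, -32, -4, 0],
  [-15, 8.5, -32, -6, 0],
  [-20, 11.5, -32, -8, 0],
  [-25, 14, -32, -10, 0],
  [-30, 17, -32, -12, 0],
  [-34, 19.5, -32, -12, 0],
  [-35.5, 20, -32, -12, 0],
  [-35.5, 20, -32, -12, 0],
  [-35.5, 20, -32, -12, 0],
  [-35.5, 20, -32, -12, 0],
])

```text
time: 22.75
tool_pos: [0.6068, -0.0064, 0.3356]
tcp_rot: [3.141, -0.0, 1.573]
ft_force: [-0.3, -0.2, -0.6]
opening: 0.0277
```

Run:
```python
from h import *
sh((.607,-.008,.25,1.571))
a=grab('side');b=grab('scene')
save('d3',np.hstack([cv2.resize(a['img'][60:260,180:380],(400,400)),cv2.resize(b['img'][90:290,130:330],(400,400))]))
```

```text
t 22.75 pos [ 0.6068 -0.0064  0.3356] rot [ 3.141 -0.     1.573] F [-0.3 -0.2 -0.6] open 0.0277
(0.607, -0.008, 0.25, 1.571) -> [-0.16  0.02  8.56] turn 0.1
```

View pics/d3.png

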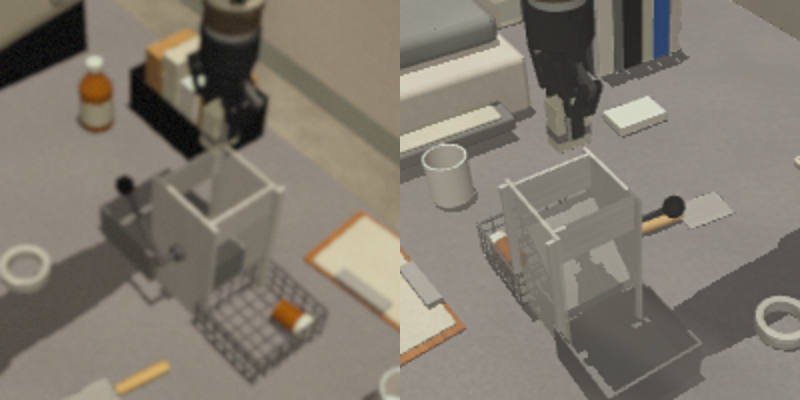

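The carton hangs over the mouth, the lever leans to +y, and the vial is still in the basket. I'll lower and release.

>>> send_rows([
  [-0.2, 0, 4, 0, 0],
  [-0.2, 0, 7, 0, 0],
  [-0.2, 0, 8.5, 0, 0],
  [-0.2, 0, 8.5, 0, 0],
  [-0.2, 0, 8.5, 0, 0],
  [-0.2, 0, 8.5, 0, 0.6],
  [-0.2, 0, 8.5, 0, 0.6],
  [-0.2, 0, 8.5, 0, 0.6],
  [-0.2, 0, 8.5, 0, 0.6],
  [-0.2, 0, 8.5, 0, 0.6],
  [-0.2, 0, 3, 0, 0.6],
  [-0.2, 0, -2, 0, 0.6],
  [-0.2, 0, -6, 0, 0.6],
  [-0.2, -5, -6, 0, 0.6],
  [-0.2, -10, -6, 0, 0.6],
  [-0.2, -15, -6, 0, 0.6],
  [-0.2, -20, -6, 0, 0.6],
  [-0.2, -20, -6, 0, 0.6],
  [-0.2, -20, -6, 0, 0.6],
])

```text
time: 25.22
tool_pos: [0.4075, -0.0102, 0.3958]
tcp_rot: [3.14, 0.0, 1.571]
ft_force: [0.3, -0.7, 0.1]
opening: 0.0513
```

Run:
```python
from h import *
sh()
a=grab('side','side9');b=grab('scene','scene9')
save('d4',np.hstack([cv2.resize(a['img'][60:260,180:380],(400,400)),cv2.resize(b['img'][90:290,130:330],(400,400))]))
```

```text
t 25.23 pos [ 0.4075 -0.0102  0.3958] rot [3.14  0.    1.571] F [ 0.3 -0.7  0.1] open 0.0513
```

View pics/d4.png

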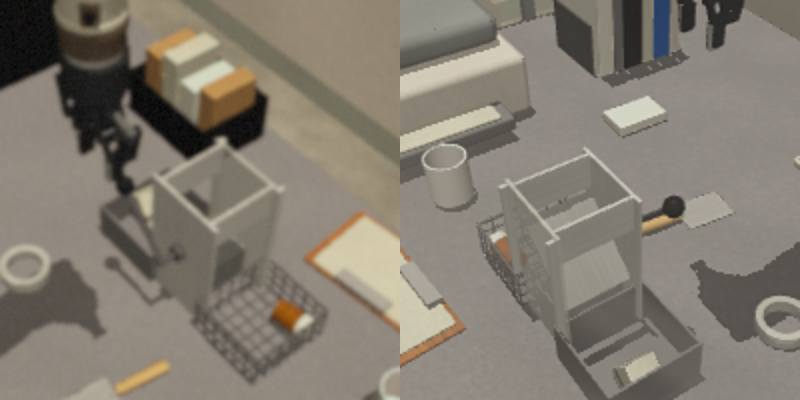

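View pics/scene9.png

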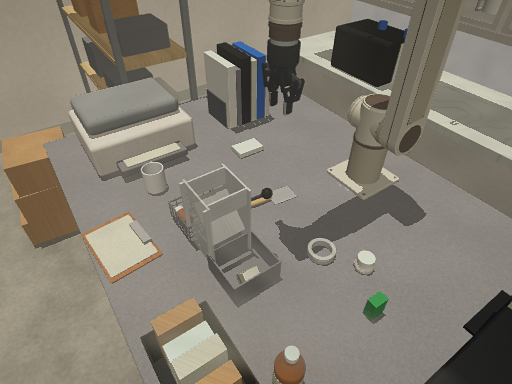

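The carton lies flat in the tray at scene (249,272). The vial lies in the basket, and the bystanders are where they started. The gripper is clear of everything.

```bash
python3 -c "
from h import *
print(manip.close_job())"
```

```text
the job is handed in; nothing more can be done
None
```

The job is handed in, at about 25 s of the 72 s allowed: the vial is in the wire basket and the white carton is in the solid tray.

- **Vial:** I pushed the lever to the -y (basket) stop, with 11 N read at the wrist, then dropped the vial in at the mouth.
- **Carton:** I pushed the lever to the +y (tray) stop, with 16 N read at the wrist, then dropped the white carton in.
- **Last checks:** The final scene and side pictures show both items at rest in their receivers. The bystanders and the green look-alike appear unmoved, and the gripper is clear with no load on the wrist.
- **Disagreements:** The recognition networks gave some false labels, such as calling the tall bottle a vial and the vial a spatula. I identified items from the pictures and depth data instead. I gripped the vial partly on its cap (40 mm opening), and it held.

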